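Clip down the keeper, release two catches and hold the block carrier's gate open

TASK

Make the printing-block carrier ready for unloading: first press the hinged metal keeper bar down until it clicks and stays shut over the blocks. Then squeeze the two tabs of the red catch right home between the fingers, then, only after that, those of the yellow catch, and swing the gate by its blue handle post towards you, past its click, to wide open (at least 70 degrees). The gate is sprung and will not stay wide by itself: finish while still holding it wide open by the post, and do not disturb the jar, the cup and the loose block standing around.

Things in the scene. Friction and masses are not known exactly. Their poses are not given: they have to be found in the camera images.
- carrier: Fixed plywood block carrier, open box 350 (y) x 175 (x) mm, walls 104 mm high, painted blocks inside (tops under 95 mm). Origin: on the table under the middle of its gate side. x points from the gate into the box, away from the robot; y left, to the gate's hinge; z up. A ledge behind the gate (top z = 104 mm) carries the two catches at x = 22 mm, y = 85 and -75 mm.
- gate (a joint): Angle of the dark gate on the robot's side of the box, rad: 0 shut, grows as it swings towards the robot (clockwise from above), stop at 1.45. 300 mm long, 10 mm thick, top z = 104 mm. Locked until both catches are free. A spring pulls it shut (1 to 3 N at the handle). A click at 0.33 to 0.67 rad takes up to about 8 N at the handle; let go beyond it the gate falls back to about 0.65 rad.
- gate_hinge (a point): Point on the gate's vertical hinge axis at z = 104 mm, at the carrier's left front corner (carrier x = 0, y = 160 mm); fixed.
- gate_handle: Blue upright round post on the gate's top edge, 14 mm in diameter, 96 mm high. Origin: centre of its foot, z = 104 mm; top z = 200 mm. It stands 155 mm from the hinge axis, at carrier x = 0, y = 5 mm while the gate is shut, and moves with the gate. Can be pinched from above near its top, clear above the catches.
- keeper (a joint): Angle of the keeper bar, rad: 0 shut, level over the blocks; starts raised (0.48 to 0.70), stays where left. Hinge along carrier y at x = 130, y = 5, z = 118 mm; the aluminium bar reaches 100 mm from there towards the robot, 30 mm wide, 6 mm thick. A sprung detent resists below 0.42 rad (up to about 6 N at the pad); past about 0.17 rad it snaps the bar to 0 and holds it.
- keeper_pad (a point): Centre of the top of the round black rubber pad (21 mm across) on the keeper bar, 60 mm from its hinge axis; press here from above. With the keeper shut it is at carrier x = 70 mm, y = 5 mm, z = 123 mm.
- red_tab: Sliding tab of the red catch: upright plate 20 (x) x 8 (y) x 38 mm. Origin: centre of its underside, z = 108 mm; top z = 146 mm. Axes as the carrier's. Locked, its centre is 44 mm to the +y side of the fixed tab's: 52 mm over the pair's outer faces; squeezed home it has moved 15 mm to -y: 37 mm. Pinch the pair from above, fingers closing along carrier y.
- red_stop: Fixed tab of the red catch, same size and height as the sliding tab, which lies to its +y side. Origin: centre of its underside, z = 108 mm, on a flat steel foot. Which of the red and yellow catches is nearer the gate hinge varies.
- red_slide (a joint): Travel of the red sliding tab, m: 0 locked (hook in front of the gate's stud), 0.015 squeezed right home (free of it from about 0.010). About 4 N moves it; it stays where it is left.
- yellow_tab: Sliding tab of the yellow catch: upright plate 20 (x) x 8 (y) x 38 mm. Origin: centre of its underside, z = 108 mm; top z = 146 mm. Axes as the carrier's. Locked, its centre is 44 mm to the +y side of the fixed tab's: 52 mm over the pair's outer faces; squeezed home it has moved 15 mm to -y: 37 mm. Pinch the pair from above, fingers closing along carrier y.
- yellow_stop: Fixed tab of the yellow catch, same size and height as the sliding tab, which lies to its +y side. Origin: centre of its underside, z = 108 mm, on a flat steel foot. Which of the red and yellow catches is nearer the gate hinge varies.
- yellow_slide (a joint): Travel of the yellow sliding tab, m: 0 locked (hook in front of the gate's stud), 0.015 squeezed right home (free of it from about 0.010). About 4 N moves it; it stays where it is left.
- glue_jar: Loose glue jar with a green cap, 60 mm in diameter, 75 mm high; origin at the centre of its foot. Leave alone.
- brush_cup: Loose blue cup, 68 mm in diameter, 80 mm high; origin at the centre of its foot. Leave alone.
- print_block: Loose wooden printing block, 45 x 60 x 60 mm, with a black motif on top; origin at the centre of its underside. Leave alone. (These three stand beside the carrier, outside the gate's sweep; which stands where varies.)

How it is judged:
By the outcome, as a careful person would: the job done as asked, in the order asked, and still so for the second after the job is handed in, while the arm keeps its last pose, push and grip.
It also fails if it takes over 54 s, if anything falls off the work surface, if the arm or the gripper's body presses on something with over 40 N, if the wrist force passes 120 N, or if a joint passes its speed limit or range.

ROBOT

A 6-joint arm with a two-finger parallel gripper is mounted at the origin on the work surface. World frame = base frame: x ahead of the robot, y to its left, z up, the work surface at z = 0. Lengths are in m, angles in rad, forces in N, time in s.
With the tool pointing down it reaches from about 0.4 to 0.825 m from the base axis. Payload 7 kg.
Tool frame: the origin (TCP) lies at the centre of the arm's flange, where the gripper is bolted on; the fingertips stand 178 mm ahead of it and the grasp point (between the pads) lies arm.tcp_to_grasp ahead of it (arm.tcp_to_grasp is the distance from the TCP to the grasp point, in m); z points along the fingers, y is the direction in which the jaws open and shut (so a half turn about z gives the same grasp; the last joint's range is limited). The gripper opens to 88 mm and grips with 3 to 60 N. Pads are 19 mm wide; open, the fingers measure 130 mm over their backs; the gripper's body (78 mm by 193 mm) begins 47 mm behind the grasp point.
Start: joints at [-0.826, 0.359, 0.012, 0, -1.224, -0.288], TCP at [0.298, -0.606, 0.405] pointing down, gripper open.
Joint ranges: [-3.07, 3.07], [-1.43, 2.12], [-1.02, 1.25], [-3.03, 1.67], [-3.05, -0], [-3.03, 3.03]. Speed limits (rad/s): [2.39, 2.39, 3.01, 3.14, 3.14, 3.14].

INTERFACE

Orientations are given as [roll, pitch, yaw] about the fixed x, y, z axes, in that order (R = Rz(yaw) Ry(pitch) Rx(roll)).
In Python, from station import arm gives the robot as it stands.
- The arm moves only by the tool move_arm, never from a script. Its argument "deltas" is a list of rows, each a list of 6 numbers: the shift along the world's x, y, z in mm, then the turn, a rotation vector about the world's x, y, z in degrees. In form: [[tx, ty, tz, ax, ay, az], ...]. A call has exactly 5 rows; each row shifts and turns the commanded pose from where the row before left it; what a row does not reach is not made up. A row lasts 1/12 s, in which the tool goes at most 41.7 mm and 7.16 degrees, less where a joint would pass 70% of its speed; a pose out of reach is approached as far as the arm can. A call with a gripper value outside its range is refused whole. "claw" is the closure in counts, from 0 (fully open) to 255 (shut), set as the call begins (left out, the last holds). The fingers move at their own pace and stop on an object; "squeeze" is the grip in N (left out, the last holds). Time passes only in rows, so rows that do not move let the fingers close, or fill a call up. It gives the time, the measured TCP pose, the force and the opening at its end, in the units of the state.
- arm.get_state(): the state, without advancing time (a new reading comes with each control period).
- arm.grab_frame(name): name is "scene" or "side" or "wrist"; returns the picture (400x640x3 uint8, red, green, blue); there is no depth.
- arm.calibration(name): a dict with "intrinsics" (3x3 intrinsics, pixels), "k1" (the pictures are not rectified: a ray, as slopes to the right and down, at radius r is drawn at 1 + k1 r^2 times it, then the intrinsics apply), "T" (4x4, takes a point from camera to world coordinates); the wrist camera has in their place "mount" (4x4, takes a point from camera to tool coordinates, whose origin is the TCP and whose axes are the flange's). Camera axes: x right, y up, looking along -z (the intrinsics and any distortion apply to the point x, -y, -z); pixel columns grow to the right and rows downward; lengths in m; the calibration is good to about 2 mm. A picture is of the moment at which its call begins: read the wrist's pose just before it. calibration takes no time and is no camera call.
- arm.job_done(): hands the job in, once; it reports no verdict.
Trained networks look in the newest picture that a camera, given by its name, has taken for a name from the list of things; names that differ only in an ending like _2 or _b are one class to them, and where a whole thing is asked for, a point or a joint stands for the part that bears it (a point fixed in the world has none). Each returns a list of dicts, best first, with "score" (0 to 1); they miss things now and then, are a little off and sometimes report something else, mostly with a low value. They report only what shows in the picture. A call takes as long as a camera call.
- arm.spot_in(thing, camera): "xy" ([column, row] in pixels, amid what is visible of it).
- arm.masks_of(thing, camera): "pixels" (400x640 bool, what is visible of it) and "xy" ([column, row] in pixels, amid what is visible of it).
- arm.spot_point(thing, camera): "xy" ([column, row] in pixels: a listed point, or the origin of a listed thing).
The state is a dict: "t": time; "q": joint angles; "qd": joint speeds; "joint_efforts": joint torques, N m; "eef_pos": TCP position; "ee_rot": TCP orientation; "force": force on the tool from outside, world axes, zero at the start; "moment": the same for the moment, N m; "width": finger opening in m.
Only numpy, scipy, OpenCV 4.12 (cv2) and the standard library are available. Lean on these libraries where they do the work, as an engineer would, in place of code of your own. Each camera call takes 0.05 s, during which the arm holds its last target. There are 200 camera calls.

## Working session

There is one attempt and no reset: what is moved stays moved. The work goes in short steps, Python scripts to look and compute and a tool call to move; the robot and the scene stay as the last step left them, time stands still between calls to the robot, and variables do not carry over. Pictures are saved under pics/ and viewed, about 8 in all and at most 12, crops included, and the job is handed in when it is done.

Besides the shell and the picture viewer there is one more tool, called after ">>>" as name(argument=value, ...), one argument or row to a line, values as JSON. move_arm: Moves the arm, as the interface text tells. Its arguments: {"type":"object","properties":{"deltas":{"type":"array","items":{"type":"array","items":{"type":"number"}}},"claw":{"type":"number"},"squeeze":{"type":"number"}},"required":["deltas"]}

```bash
mkdir -p pics; ls; cat > h.py <<'E'
import numpy as np, cv2
from scipy.spatial.transform import Rotation as R
from station import arm
def cam(name,st=None):
    c=arm.calibration(name)
    if name=='wrist':
        st=st or arm.get_state(); T=np.eye(4); T[:3,:3]=R.from_euler('xyz',st['ee_rot']).as_matrix(); T[:3,3]=st['eef_pos']
        return np.array(c['intrinsics']),c['k1'],T@np.array(c['mount'])
    return np.array(c['intrinsics']),c['k1'],np.array(c['T'])
def proj(P,C):
    K,k1,T=C; p=(np.atleast_2d(P)-T[:3,3])@T[:3,:3]
    s=np.c_[p[:,0],-p[:,1]]/-p[:,2:3]; s=s*(1+k1*(s**2).sum(1,keepdims=True))
    return s@K[:2,:2].T+K[:2,2]
def ray(xy,C):
    K,k1,T=C; u=np.linalg.solve(K[:2,:2],np.array(xy)-K[:2,2]); s=u.copy()
    for _ in range(20): s=u/(1+k1*(s@s))
    d=T[:3,:3]@np.array([s[0],-s[1],-1]); return T[:3,3],d/np.linalg.norm(d)
def at_z(xy,C,z):
    o,d=ray(xy,C); return o+d*(z-o[2])/d[2]
def save(n,im): cv2.imwrite('pics/'+n,cv2.cvtColor(im,cv2.COLOR_RGB2BGR))
E
python3 - <<'E'
from h import *
s=arm.get_state(); print(s['eef_pos'],s['ee_rot'],s['t'],s['width'],arm.tcp_to_grasp)
Z=dict(gate_hinge=.104,gate_handle=.104,keeper_pad=.15,red_tab=.108,red_stop=.108,yellow_tab=.108,yellow_stop=.108,carrier=0,glue_jar=0,brush_cup=0,print_block=0)
ims=[]
for c in ('scene','side'):
    ims.append(arm.grab_frame(c)); C=cam(c)
    for t,z in Z.items():
        r=arm.spot_point(t,c)[:2]
        print(c,t,[(np.round(q['xy'],1).tolist(),round(q['score'],2),np.round(at_z(q['xy'],C,z)[:2],4).tolist()) for q in r])
im=np.vstack(ims); save('a.png',cv2.resize(im,(480,600)) if 0 else ims[0]); save('b.png',ims[1])
E
```

```text
pics
[ 0.29760736 -0.60562435  0.40372704] [ 3.13993350e+00 -1.43298573e-04 -2.68497537e+00] 0.0 0.08804854272453232 0.1593
scene gate_hinge [([367.1, 216.1], 0.76, [0.6263, 0.1555])]
scene gate_handle [([310.1, 202.9], 0.53, [0.6026, 0.0069])]
scene keeper_pad [([296.4, 202.1], 0.9, [0.6622, -0.016])]
scene red_tab [([345.8, 214.6], 0.56, [0.6356, 0.1029]), ([270.6, 197.9], 0.43, [0.6071, -0.0971])]
scene red_stop [([284.9, 199.7], 0.53, [0.6072, -0.0588]), ([325.8, 210.3], 0.48, [0.6289, 0.0518])]
scene yellow_tab [([285.8, 200.8], 0.37, [0.6112, -0.0555])]
scene yellow_stop [([269.9, 195.5], 0.5, [0.5976, -0.1016])]
scene carrier [([311.4, 228.1], 0.79, [0.5854, 0.0086]), ([369.8, 214.7], 0.29, [0.4955, 0.1668])]
scene glue_jar [([416.8, 221.3], 0.87, [0.4986, 0.3025]), ([368.4, 214.9], 0.24, [0.4972, 0.1628])]
scene brush_cup [([218.4, 211.3], 0.82, [0.5669, -0.2728])]
scene print_block [([411.5, 260.4], 0.68, [0.6558, 0.2824]), ([346.7, 212.1], 0.51, [0.4969, 0.0987])]
side gate_hinge [([291.5, 242.9], 0.82, [0.631, 0.1558]), ([315.5, 164.6], 0.27, [0.603, -0.1199])]
side gate_handle [([313.3, 192.9], 0.64, [0.5984, -0.0106])]
side keeper_pad [([312.4, 165.7], 0.41, [0.6057, -0.059])]
side red_tab []
side red_stop [([296.2, 210.3], 0.66, [0.6324, 0.0578]), ([333.3, 160.3], 0.65, [0.5574, -0.1379])]
side yellow_tab [([312.9, 177.0], 0.54, [0.6046, -0.0651]), ([332.1, 160.0], 0.35, [0.5607, -0.1388])]
side yellow_stop [([316.2, 167.3], 0.58, [0.5998, -0.1043])]
side carrier [([313.6, 226.6], 0.9, [0.5951, 0.0051])]
side glue_jar [([350.1, 336.1], 0.96, [0.4884, 0.3133])]
side brush_cup [([333.0, 161.7], 0.88, [0.562, -0.2655])]
side print_block [([276.9, 317.7], 0.66, [0.6492, 0.284]), ([316.0, 226.0], 0.33, [0.5891, 0.0023])]
```

```bash
python3 - <<'E'
import cv2,numpy as np
a=cv2.imread('pics/a.png')[130:300,190:450];b=cv2.imread('pics/b.png')[130:360,220:440]
a=cv2.resize(a,(400,262),interpolation=3);b=cv2.resize(b,(400,418),interpolation=3)
o=np.zeros((418,800,3),np.uint8);o[:262,:400]=a;o[:,400:]=b
cv2.imwrite('pics/ab.png',o)
from h import *
print(cam('wrist')[0],np.round(arm.calibration('wrist')['mount'],3))
E
```

```text
[[292.07647878   0.         321.02273738]
 [  0.         292.07647878 197.14217203]
 [  0.           0.           1.        ]] [[-0.001  0.958  0.287  0.077]
 [ 1.     0.001 -0.001  0.   ]
 [-0.001  0.287 -0.958  0.019]
 [ 0.     0.     0.     1.   ]]
```

View pics/ab.png

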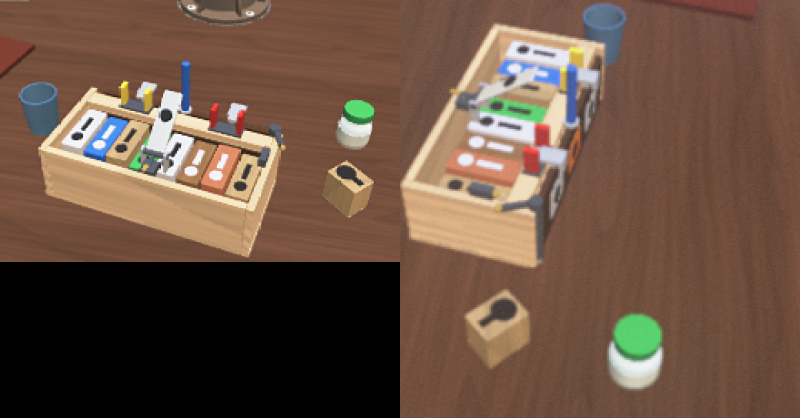

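>>> move_arm(
  deltas=[
    [14,39,1.5,0,0,-2.4],
    [14,39,1.5,0,0,-2.4],
    [14,39,1.5,0,0,-2.4],
    [14,39,1.5,0,0,-2.4],
    [14,39,1.5,0,0,-2.4],
  ],
)

```text
t: 1.62
eef_pos: [0.3678, -0.4091, 0.4122]
ee_rot: [-3.141, 0.0, -2.897]
force: [0.7, -0.3, -0.1]
width: 0.0875
```

>>> move_arm(
  deltas=[
    [14,39,1.5,0,0,-2.4],
    [14,39,1.5,0,0,-2.4],
    [14,39,1.5,0,0,-2.4],
    [14,39,1.5,0,0,-2.4],
    [14,39,1.5,0,0,-2.4],
  ],
)

```text
t: 2.03
eef_pos: [0.4378, -0.2139, 0.4202]
ee_rot: [-3.141, 0.001, -3.106]
force: [1.1, -0.9, 0.2]
width: 0.0877
```

>>> move_arm(
  deltas=[
    [14,39,1.5,0,0,-2.4],
    [14,39,1.5,0,0,-2.4],
    [14,39,1.5,0,0,-2.4],
    [14,39,1.5,0,0,-2.4],
    [14,39,1.5,0,0,-2.4],
  ],
)

```text
t: 2.45
eef_pos: [0.5078, -0.0187, 0.4278]
ee_rot: [3.141, 0.001, 2.968]
force: [1.0, -0.2, 0.5]
width: 0.088
```

```bash
cat > fit.py <<'E'
from h import *
from scipy.optimize import least_squares
P0=dict(gate_hinge=[0,.16,.104],gate_handle=[0,.005,.104],red_tab=[.022,.107,.108],red_stop=[.022,.063,.108],yellow_tab=[.022,-.053,.108],yellow_stop=[.022,-.097,.108],carrier=[0,0,0])
g0=np.array([.60,-.002,-.18,.6])
def W(v,p): 
    c,s=np.cos(v[2]),np.sin(v[2]); p=np.array(p); return np.array([v[0]+c*p[0]-s*p[1],v[1]+s*p[0]+c*p[1],p[2]])
def pad(k): return [.13-.06*np.cos(k)-.005*np.sin(k),.005,.118+.06*np.sin(k)+.005*np.cos(k)]
obs=[]
for c in ('wrist','scene','side'):
    st=arm.get_state(); im=arm.grab_frame(c); C=cam(c,st)
    if c=='wrist': save('w1.png',im)
    for t in list(P0)+['keeper_pad']:
        e=proj(W(g0,pad(.6) if t=='keeper_pad' else P0[t]),C)[0]
        r=[q for q in arm.spot_point(t,c) if np.linalg.norm(q['xy']-e)<(45 if c=='wrist' else 14)]
        if r: obs.append((c,t,C,np.array(r[0]['xy'])))
def res(v):
    return np.concatenate([(proj(W(v,pad(v[3]) if t=='keeper_pad' else P0[t]),C)[0]-xy)/(1.5 if c=='wrist' else 1.5) for c,t,C,xy in obs])
s=least_squares(res,g0,loss='soft_l1'); v=s.x
print(np.round(v,4)); r=res(v).reshape(-1,2)*1.5
for o,q in zip(obs,r): print(o[0],o[1],np.round(o[3]),np.round(q,1))
print('pad',W(v,pad(v[3])))
np.save('v.npy',v); print(arm.get_state()['t'])
E
python3 fit.py
```

```text
[ 0.5969 -0.0008 -0.188   0.6204]
wrist gate_handle [357. 258.] [-3.9 -3.1]
wrist carrier [342. 221.] [0.1 0.9]
scene gate_hinge [368. 214.] [-0.3  1.9]
scene gate_handle [309. 202.] [ 0.5 -0.6]
scene red_tab [344. 216.] [ 0.3 -0.3]
scene red_stop [328. 212.] [ 0.1 -0.7]
scene yellow_tab [284. 202.] [ 1.3 -1.6]
scene yellow_stop [271. 197.] [-1.  -0.9]
scene carrier [312. 228.] [-4.6  2.5]
scene keeper_pad [295. 204.] [ 2.2 -0.1]
side gate_hinge [294. 243.] [-1.1  0.6]
side gate_handle [316. 195.] [-2.8  1.8]
side red_tab [291. 223.] [ 0.5 -0.2]
side red_stop [296. 211.] [ 1.5 -1.3]
side yellow_tab [310. 176.] [1.2 3. ]
side yellow_stop [318. 167.] [-2.1  0.9]
side carrier [314. 225.] [-1.2 -0.2]
side keeper_pad [283. 174.] [-0.9  0.3]
pad [ 0.67474877 -0.01056831  0.15695137]
3.8
```

View pics/w1.png

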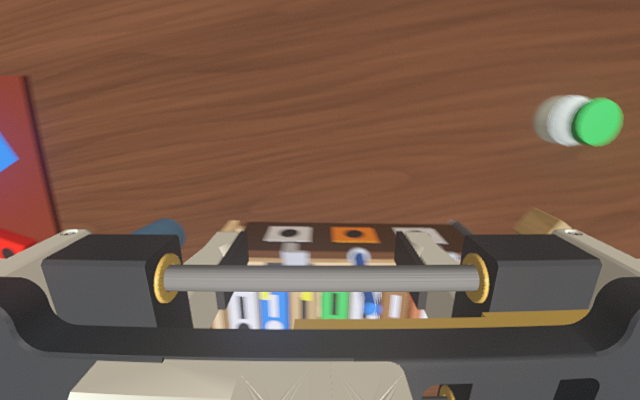

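>>> move_arm(
  deltas=[
    [35,1,0,0,0,-0.2],
    [35,1,0,0,0,-0.2],
    [35,1,0,0,0,-0.2],
    [35,1,0,0,0,-0.2],
    [30,0,0,0,0,0],
  ],
  claw=255,
  squeeze=20,
)

```text
t: 4.22
eef_pos: [0.6797, -0.0167, 0.4266]
ee_rot: [-3.141, -0.0, 2.956]
force: [0.6, -0.9, 0.1]
width: 0.0599
```

```bash
sed -i "s/^g0=.*/g0=np.load('v.npy')/; s/w1.png/w2.png/" fit.py; sed -i "s/(1.5 if c=='wrist' else 1.5)/1.5/" fit.py; python3 fit.py
```

```text
[ 0.5966  0.0013 -0.184   0.7342]
wrist gate_hinge [482. 103.] [-0.7  0.2]
wrist gate_handle [319. 104.] [ 8.5 -1.8]
wrist red_tab [428. 124.] [0.6 1.2]
wrist red_stop [389. 126.] [-3.7 -1.2]
wrist yellow_tab [272. 123.] [-2.2  2.3]
wrist yellow_stop [223. 125.] [3.1 0.7]
wrist keeper_pad [333. 198.] [-4.3 -0.1]
scene gate_hinge [366. 216.] [2.  0.1]
scene gate_handle [309. 199.] [1.5 2.9]
scene red_tab [345. 215.] [ 0.6 -0.2]
scene red_stop [326. 212.] [ 2.5 -1.6]
scene yellow_tab [284. 200.] [ 2.1 -0.3]
scene yellow_stop [272. 199.] [-1.2 -2.5]
scene carrier [310. 229.] [-2.   1.8]
scene keeper_pad [296. 205.] [ 1.8 -2. ]
side gate_hinge [293. 244.] [ 0.3 -0.4]
side gate_handle [316. 194.] [-2.6  3.4]
side red_tab [290. 224.] [1.2 0.3]
side red_stop [297. 206.] [0.1 4.7]
side yellow_tab [311. 179.] [0.1 0.2]
side yellow_stop [315. 171.] [ 0.5 -2.1]
side carrier [315. 226.] [-2.3 -0.9]
side keeper_pad [279. 177.] [ 1.  -3.8]
pad [ 0.67824257 -0.00878548  0.16190968]
5.5667
```

View pics/w2.png

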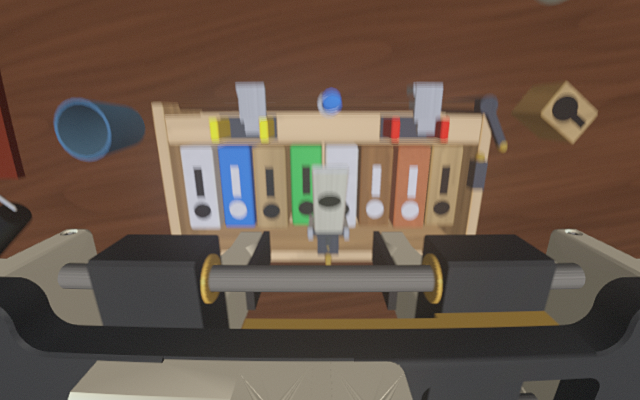

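>>> move_arm(
  deltas=[
    [-2,2,-15,0,0,0],
    [-2,2,-20,0,0,0],
    [-2,2,-20,0,0,0],
    [-2,2,-15,0,0,0],
    [-1,0,-8,0,0,0],
  ],
)

```text
t: 5.98
eef_pos: [0.668, -0.0086, 0.347]
ee_rot: [-3.141, -0.003, 2.956]
force: [-0.7, -0.2, 0.6]
width: 0.0004
```

>>> move_arm(
  deltas=[
    [0,0,-8,0,0,0],
    [0,0,-8,0,0,0],
    [0,0,-6,0,0,0],
    [0,0,-5,0,0,0],
    [0,0,-4,0,0,0],
  ],
)

```text
t: 6.4
eef_pos: [0.668, -0.0088, 0.319]
ee_rot: [-3.141, -0.001, 2.956]
force: [-7.3, 1.3, 9.7]
width: 0.0005
```

>>> move_arm(
  deltas=[
    [0,0,-4,0,0,0],
    [0,0,-4,0,0,0],
    [0,0,-4,0,0,0],
    [0,0,-3,0,0,0],
    [0,0,-2,0,0,0],
  ],
)

```text
t: 6.82
eef_pos: [0.6688, -0.0088, 0.3012]
ee_rot: [-3.141, -0.0, 2.956]
force: [-7.1, 2.7, 16.4]
width: 0.0004
```

>>> move_arm(
  deltas=[
    [0,0,25,0,0,0],
    [0,0,35,0,0,0],
    [0,0,38,0,0,0],
    [0,0,15,0,0,0],
    [0,0,0,0,0,0],
  ],
  claw=0,
)

```text
t: 7.23
eef_pos: [0.6697, -0.0089, 0.4198]
ee_rot: [3.139, 0.008, 2.957]
force: [0.8, 0.1, -0.7]
width: 0.028
```

```bash
sed -i "s/w2.png/w3.png/" fit.py; sed -i "s/^g0=.*/g0=np.load('v.npy'); g0[3]=0/" fit.py; sed -i "s/(1.5)\$//; s/q\['xy'\]-e)<(45/q['xy']-e)<(25/" fit.py; python3 fit.py | grep -v -e scene.*tab -e scene.*stop
```

```text
[ 5.967e-01  5.000e-04 -1.806e-01 -1.120e-02]
wrist gate_hinge [477. 114.] [ 0.3 -1.9]
wrist gate_handle [319. 112.] [ 0.9 -0.9]
wrist red_tab [426. 134.] [-2.7  0.6]
wrist red_stop [381. 135.] [-2.  -0.2]
wrist yellow_tab [261. 134.] [0.1 1. ]
wrist yellow_stop [216. 136.] [ 1.3 -0.6]
wrist carrier [315. 110.] [1.3 0.1]
wrist keeper_pad [324. 185.] [-3.8  0.6]
scene gate_hinge [368. 216.] [0.2 0.4]
scene gate_handle [310. 200.] [-0.   1.6]
scene carrier [308. 227.] [0.3 3.5]
side gate_hinge [295. 243.] [-0.7  0.9]
side gate_handle [315. 195.] [-2.1  2.5]
side red_stop [297. 211.] [ 0.4 -0.5]
side yellow_tab [311. 178.] [0.2 1.8]
side yellow_stop [316. 167.] [-0.2  1.7]
side carrier [316. 226.] [-2.5 -0.7]
side keeper_pad [285. 186.] [0.3 0.3]
pad [ 0.66647942 -0.00718084  0.12232525]
8.5833
```

View pics/w3.png

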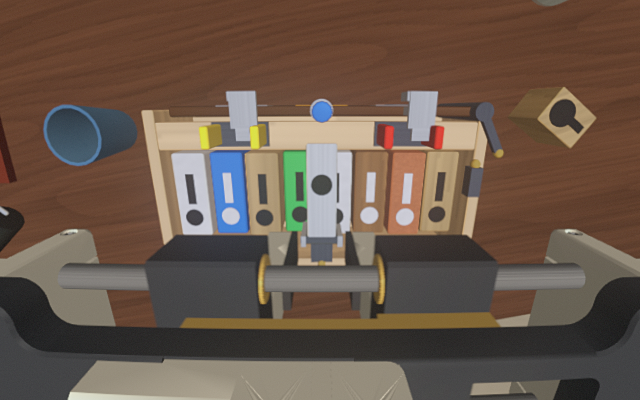

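>>> move_arm(
  deltas=[
    [-12,26,0,0,0,0],
    [-13,27,0,0,0,0],
    [-13,27,0,0,0,0],
    [0,0,-25,0,0,0],
    [0,0,-30,0,0,0],
  ],
)

```text
t: 9.0
eef_pos: [0.6308, 0.073, 0.3617]
ee_rot: [3.138, 0.006, 2.959]
force: [-0.3, 0.4, 0.3]
width: 0.0875
```

>>> move_arm(
  deltas=[
    [0,0,-20,0,0,0],
    [0,0,-15,0,0,0],
    [0,0,-9,0,0,0],
    [0,0,-4,0,0,0],
    [0,0,0,0,0,0],
  ],
)

```text
t: 9.42
eef_pos: [0.6307, 0.0712, 0.3107]
ee_rot: [-3.141, -0.001, 2.956]
force: [-0.5, -0.7, 0.5]
width: 0.0879
```

>>> move_arm(
  deltas=[
    [0,0,3,0,0,0],
    [0,0,0,0,0,0],
    [0,0,0,0,0,0],
    [0,0,0,0,0,0],
    [0,0,0,0,0,0],
  ],
  claw=255,
  squeeze=15,
)

```text
t: 9.83
eef_pos: [0.6311, 0.0719, 0.3152]
ee_rot: [3.139, 0.002, 2.956]
force: [0.3, 5.6, 4.0]
width: 0.0601
```

>>> move_arm(
  deltas=[
    [0,0,0,0,0,0],
    [0,0,0,0,0,0],
    [0,0,0,0,0,0],
    [0,0,0,0,0,0],
    [0,0,0,0,0,0],
  ],
)

```text
t: 10.25
eef_pos: [0.6313, 0.0722, 0.3149]
ee_rot: [3.139, 0.002, 2.957]
force: [1.0, 8.4, 4.6]
width: 0.036
```

>>> move_arm(
  deltas=[
    [0,0,0,0,0,0],
    [0,0,0,0,0,0],
    [0,0,0,0,0,0],
    [0,0,20,0,0,0],
    [0,0,35,0,0,0],
  ],
  claw=0,
)

```text
t: 10.67
eef_pos: [0.6292, 0.0703, 0.3648]
ee_rot: [-3.137, -0.009, 2.955]
force: [1.4, 1.2, -0.4]
width: 0.0639
```

>>> move_arm(
  deltas=[
    [0,0,27,0,0,0],
    [-7,-38,0,0,0,0],
    [-7,-40,0,0,0,0],
    [-7,-40,0,0,0,0],
    [-7,-40,0,0,0,0],
  ],
)

```text
t: 11.08
eef_pos: [0.6016, -0.0886, 0.3958]
ee_rot: [-3.141, -0.001, 2.957]
force: [0.8, -0.5, 1.0]
width: 0.0871
```

```bash
python3 - <<'E'
from h import *
st=arm.get_state(); im=arm.grab_frame('wrist'); C=cam('wrist',st); save('w4.png',im)
print(st['eef_pos'],st['width'])
for n in ('red','yellow'):
  P=[]
  for t in ('tab','stop'):
    r=arm.spot_point(f'{n}_{t}','wrist')
    if r: p=at_z(r[0]['xy'],C,.108); P.append(p); print(n,t,np.round(r[0]['xy']),np.round(p[:2],4))
  if len(P)==2: print(np.linalg.norm(P[0]-P[1]))
E
```

```text
[ 0.60158467 -0.08859624  0.39583752] 0.08705985602284833
red tab [506. 199.] [0.6393 0.0886]
red stop [623.  28.] [0.5021 0.198 ]
0.17544686763817063
yellow tab [359. 194.] [ 0.6085 -0.0522]
yellow stop [307. 196.] [ 0.6005 -0.1013]
0.049753476693948584
```

View pics/w4.png

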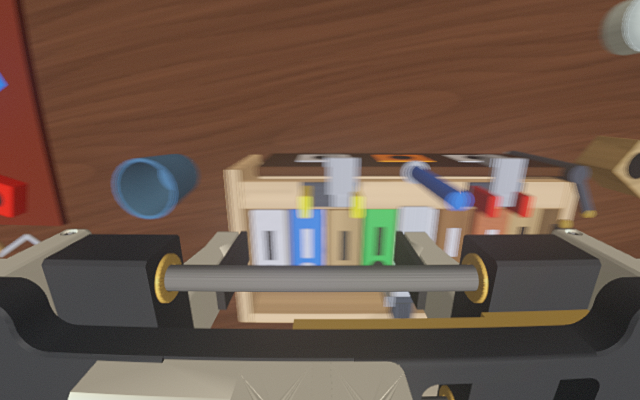

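>>> move_arm(
  deltas=[
    [1,2,-25,0,0,0],
    [0,0,-25,0,0,0],
    [0,0,-18,0,0,0],
    [0,0,-9,0,0,0],
    [0,0,-4,0,0,0],
  ],
)

```text
t: 11.75
eef_pos: [0.6035, -0.0838, 0.3133]
ee_rot: [-3.141, -0.003, 2.957]
force: [-1.5, 1.3, -1.2]
width: 0.0875
```

>>> move_arm(
  deltas=[
    [0,0,0,0,0,0],
    [0,0,0,0,0,0],
    [0,0,0,0,0,0],
    [0,0,0,0,0,0],
    [0,0,0,0,0,0],
  ],
  claw=255,
)

```text
t: 12.17
eef_pos: [0.6041, -0.0844, 0.3163]
ee_rot: [3.14, 0.002, 2.956]
force: [-0.1, 4.4, 2.3]
width: 0.0599
```

>>> move_arm(
  deltas=[
    [0,0,0,0,0,0],
    [0,0,0,0,0,0],
    [0,0,0,0,0,0],
    [0,0,0,0,0,0],
    [0,0,0,0,0,0],
  ],
)

```text
t: 12.58
eef_pos: [0.6041, -0.085, 0.3159]
ee_rot: [-3.141, 0.002, 2.956]
force: [1.6, 2.5, 5.3]
width: 0.0367
```

>>> move_arm(
  deltas=[
    [0,0,0,0,0,0],
    [0,0,0,0,0,0],
    [0,0,5,0,0,0],
    [0,0,30,0,0,0],
    [0,0,35,0,0,5],
  ],
  claw=0,
)

```text
t: 13.0
eef_pos: [0.6027, -0.0851, 0.3832]
ee_rot: [-3.14, -0.007, 3.042]
force: [1.1, -0.4, -0.1]
width: 0.0643
```

>>> move_arm(
  deltas=[
    [0,0,12,0,0,6],
    [-2,25,0,0,0,6],
    [-2,30,0,0,0,6],
    [-2,25,0,0,0,6],
    [0,12,0,0,0,6],
  ],
)

```text
t: 13.42
eef_pos: [0.5971, 0.0089, 0.3973]
ee_rot: [3.141, -0.001, -2.71]
force: [-0.6, -0.8, 0.1]
width: 0.0869
```

```bash
python3 - <<'E'
from h import *
st=arm.get_state(); im=arm.grab_frame('wrist'); C=cam('wrist',st); save('w5.png',im)
print(st['eef_pos'],st['ee_rot'],st['width'],st['t'])
for t in ('keeper_pad','gate_handle','red_tab','red_stop','yellow_tab','yellow_stop'):
    z=.104 if 'h' in t else .123 if 'p' in t and 'k' in t else .108
    r=arm.spot_point(t,'wrist')[:1]
    for q in r: print(t,np.round(q['xy']),round(q['score'],2),np.round(at_z(q['xy'],C,z)[:2],4))
E
```

```text
[0.59708433 0.00892464 0.39727361] [ 3.14134967e+00 -6.31261376e-04 -2.71049143e+00] 0.08690312833494061 13.4167
keeper_pad [278. 255.] 0.82 [ 0.6671 -0.0044]
gate_handle [319. 192.] 0.55 [0.5979 0.0072]
red_tab [375. 255.] 0.49 [0.6332 0.0872]
red_stop [353. 242.] 0.66 [0.6297 0.0605]
yellow_tab [242. 166.] 0.62 [ 0.6036 -0.069 ]
yellow_stop [213. 150.] 0.75 [ 0.6011 -0.0993]
```

View pics/w5.png

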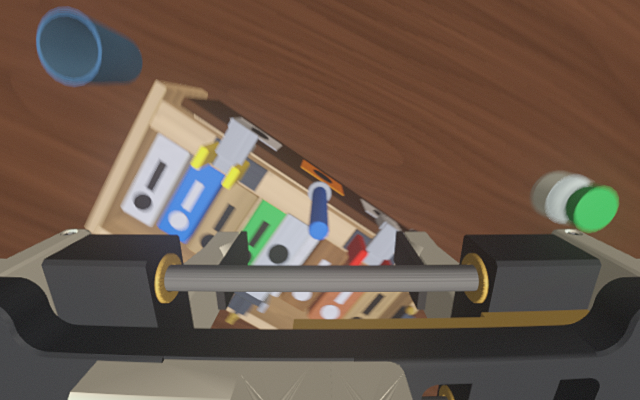

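>>> move_arm(
  deltas=[
    [1,-2,-20,0,0,0],
    [0,0,-20,0,0,0],
    [0,0,-13,0,0,0],
    [0,0,-5,0,0,0],
    [0,0,0,0,0,0],
  ],
)

```text
t: 14.18
eef_pos: [0.5984, 0.0044, 0.3378]
ee_rot: [3.141, -0.003, -2.718]
force: [-0.3, -0.2, -0.1]
width: 0.0876
```

>>> move_arm(
  deltas=[
    [0,0,0,0,0,0],
    [0,0,0,0,0,0],
    [0,0,0,0,0,0],
    [0,0,0,0,0,0],
    [0,0,0,0,0,0],
  ],
  claw=255,
  squeeze=35,
)

```text
t: 14.6
eef_pos: [0.5988, 0.0053, 0.3398]
ee_rot: [-3.141, 0.001, -2.716]
force: [0.2, -0.4, -1.3]
width: 0.0598
```

>>> move_arm(
  deltas=[
    [0,0,0,0,0,0],
    [0,0,0,0,0,0],
    [0,0,0,0,0,0],
    [0,0,0,0,0,0],
    [0,0,0,0,0,0],
  ],
)

```text
t: 15.02
eef_pos: [0.5987, 0.0052, 0.3391]
ee_rot: [-3.142, -0.0, -2.716]
force: [0.1, 0.7, -0.0]
width: 0.0265
```

>>> move_arm(
  deltas=[
    [0,0,0,0,0,0],
    [0,0,0,0,0,0],
    [0,0,0,0,0,0],
    [0,0,0,0,0,0],
    [0,0,0,0,0,0],
  ],
)

```text
t: 15.43
eef_pos: [0.5983, 0.006, 0.3391]
ee_rot: [3.14, 0.0, -2.716]
force: [-3.4, 5.5, 1.8]
width: 0.0136
```

```bash
python3 - <<'E'
from h import *
s=arm.get_state(); p=np.array(s['eef_pos'][:2]); print(p,s['width'],s['force'])
v=[.5967,.0008,-.182]; c,sn=np.cos(v[2]),np.sin(v[2]); Rm=np.array([[c,-sn],[sn,c]])
h=np.array(v[:2])+Rm@[0,.16]; print('hinge',h)
for a in np.arange(0,1.5,.1): print(round(a,1),np.round(((h+Rm@(.155*np.array([-np.sin(a),-np.cos(a)])))-(h+Rm@[0,-.155]))*1000,1))
E
```

```text
[0.59834207 0.00602039] 0.013594414744591594 [-3.35955226  5.53301282  1.76409169]
hinge [0.6256595  0.15815739]
0.0 [0. 0.]
0.1 [-15.1   3.6]
0.2 [-29.7   8.6]
0.3 [-43.8  15.1]
0.4 [-57.1  23. ]
0.5 [-69.6  32.1]
0.6 [-81.2  42.5]
0.7 [-91.6  53.9]
0.8 [-100.8   66.4]
0.9 [-108.8   79.7]
1.0 [-115.4   93.7]
1.1 [-120.5  108.3]
1.2 [-124.2  123.4]
1.3 [-126.3  138.7]
1.4 [-126.9  154.2]
```

>>> move_arm(
  deltas=[
    [-7,1.5,0,0,0,0],
    [-8,2,0,0,0,0],
    [-7.5,2.5,0,0,0,0],
    [-7,2.5,0,0,0,0],
    [-7,3,0,0,0,0],
  ],
)

```text
t: 15.85
eef_pos: [0.5617, 0.0168, 0.339]
ee_rot: [-3.141, 0.0, -2.717]
force: [5.4, -1.2, -4.2]
width: 0.0133
```

>>> move_arm(
  deltas=[
    [-7,3.5,0,0,0,0],
    [-7,4,0,0,0,0],
    [-6.5,4,0,0,0,0],
    [-6.5,4.5,0,0,0,0],
    [-6,4.5,0,0,0,0],
  ],
)

```text
t: 16.27
eef_pos: [0.528, 0.0363, 0.339]
ee_rot: [-3.14, -0.003, -2.717]
force: [1.9, -8.3, -0.9]
width: 0.0132
```

>>> move_arm(
  deltas=[
    [-7,6,0,0,0,0],
    [-6.5,7,0,0,0,0],
    [-6.5,7,0,0,0,0],
    [-6,7,0,0,0,0],
    [-5.5,7.5,0,0,0,0],
  ],
)

```text
t: 16.68
eef_pos: [0.4954, 0.0702, 0.3389]
ee_rot: [-3.14, -0.006, -2.717]
force: [-1.1, -7.8, 1.1]
width: 0.0133
```

>>> move_arm(
  deltas=[
    [-5,8,0,0,0,0],
    [-4.5,8,0,0,0,0],
    [-4,8.5,0,0,0,0],
    [-3.5,8.5,0,0,0,0],
    [-3,9,0,0,0,0],
  ],
)

```text
t: 17.1
eef_pos: [0.4755, 0.1123, 0.3387]
ee_rot: [-3.14, -0.005, -2.717]
force: [-0.9, -7.1, -0.7]
width: 0.0135
```

>>> move_arm(
  deltas=[
    [-2.5,8,0,0,0,0],
    [-2,8,0,0,0,0],
    [-1,8,0,0,0,0],
    [-0.5,8,0,0,0,0],
    [-0.3,6,0,0,0,0],
  ],
)

```text
t: 17.52
eef_pos: [0.4694, 0.1505, 0.3387]
ee_rot: [-3.14, -0.006, -2.717]
force: [-2.2, -5.3, 0.9]
width: 0.0131
```

>>> move_arm(
  deltas=[
    [0,0,0,0,0,0],
    [0,0,0,0,0,0],
    [0,0,0,0,0,0],
    [0,0,0,0,0,0],
    [0,0,0,0,0,0],
  ],
)

```text
t: 17.93
eef_pos: [0.4694, 0.1503, 0.3386]
ee_rot: [-3.14, -0.005, -2.717]
force: [-4.2, -3.8, 1.5]
width: 0.0135
```

```bash
python3 - <<'E'
from h import *
s=arm.get_state(); p=np.array(s['eef_pos'][:2]); print(p,s['width'],s['force'])
c,sn=np.cos(-.182),np.sin(-.182); d=np.array([[c,sn],[-sn,c]])@(p-[.6257,.1582]); print('angle deg',np.degrees(np.arctan2(-d[0],-d[1])),'r',np.hypot(*d))
ims=[]
for n in ('scene','side'):
    im=arm.grab_frame(n); ims.append(im); C=cam(n)
    for t,z in dict(gate_handle=.104,keeper_pad=.123,glue_jar=0,brush_cup=0,print_block=0,red_tab=.108,yellow_tab=.108).items():
        for q in arm.spot_point(t,n)[:1]: print(n,t,np.round(q['xy']),round(q['score'],2),np.round(at_z(q['xy'],C,z)[:2],3))
save('f.png',np.hstack([cv2.resize(ims[0][110:310,180:450],(400,296)),cv2.resize(ims[1][110:310,180:450],(400,296))]))
E
```

```text
[0.46944096 0.1503062 ] 0.013465391206208818 [-4.21811664 -3.8361362   1.4906614 ]
angle deg 76.68019145848058 r 0.1564582996600809
scene gate_handle [364. 178.] 0.5 [0.463 0.136]
scene keeper_pad [300. 213.] 0.79 [ 0.67  -0.006]
scene glue_jar [418. 221.] 0.62 [0.497 0.306]
scene brush_cup [216. 209.] 0.78 [ 0.559 -0.283]
scene print_block [413. 259.] 0.92 [0.651 0.287]
scene red_tab [338. 212.] 0.46 [0.628 0.082]
scene yellow_tab [282. 199.] 0.62 [ 0.605 -0.067]
side gate_handle [365. 246.] 0.62 [0.469 0.147]
side keeper_pad [288. 188.] 0.91 [ 0.658 -0.003]
side glue_jar [347. 334.] 0.74 [0.495 0.309]
side brush_cup [333. 159.] 0.86 [ 0.562 -0.277]
side print_block [275. 319.] 0.65 [0.653 0.288]
side red_tab [292. 219.] 0.42 [0.638 0.088]
side yellow_tab [314. 166.] 0.63 [ 0.605 -0.111]
```

View pics/f.png

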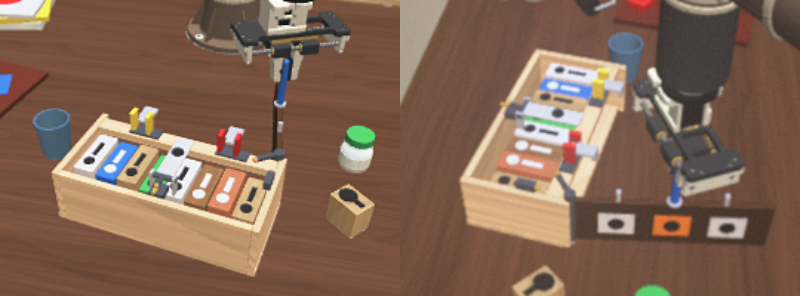

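Gate is at about 77° with the post held, the keeper is shut, both catches are home and the loose items are unmoved. Handing in.

```bash
python3 -c "
from station import arm
arm.job_done(); s=arm.get_state(); print(s['t'],s['eef_pos'],s['width'])"
```

```text
the job is handed in; nothing more can be done
the job is handed in; nothing more can be done
```

The carrier is ready for unloading, and the job is handed in with the gripper still holding the gate open by its blue post. I pressed the keeper bar shut first, then squeezed the red catch home, then the yellow, then swung the gate past its click.

Last checks, at about 18 s of the 54 s allowed:
- **Keeper:** it took a 16 N push against its stop, and the wrist-camera fit afterwards gave about −0.01 rad. The later pictures also show it shut.
- **Catches:** the fingers closed to 36.0 mm on red and 36.7 mm on yellow, against a nominal 37 mm when home. The close wrist view showed both pairs closed up.
- **Gate:** about 77° from the arm's pose, with the post still pinched at a 13.5 mm opening. The largest force I read on the tool during the whole job was about 18 N.
- **Jar, cup and loose block:** found within about 1–2 cm of where they were at the start. That is within the spread of the far cameras, and none looked moved or tipped.

**Disagreements:** in the final check the side camera placed the yellow tab about 4 cm away from where the scene camera put it. I took that as a mis-detection, since the scene camera and the picture both show the tab home. The scene camera put the post's foot about 1.5 cm from the gripper's position; the side camera agreed with the gripper.

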